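# Sweep the dry clay scraps into the scrap pan

## Task

Clear the three small dry clay scraps off the bench: with your fingertips, sweep them along the table top up the ramp and into the low metal scrap pan, until all three lie past the ramp on the pan's flat floor. Only push them, never pick them up, and leave the potter's tools, the jars and the timer standing around the work where they are.

Things in the scene. Friction and masses are not known exactly. Their poses are not given: they have to be found in the camera images.
- scrap_pan: Low sheet-metal tray like a dustpan, 90 mm deep (x), 120 wide (y), 25 high, screwed to the bench. Origin: centre of its underside; +x to its closed back, -x to its open front, which faces the scraps. Flat floor 2.5 thick from x = -20 to +41; in front of it a ramp rises from the table at x = -42. Open above; walls' inner faces: back x = +41, sides y = +56 and -56. Place and angle vary.
- pan_mouth (a point): Middle of the pan's open front edge, on the table at the foot of the ramp, 45 mm in front of the pan's origin; axes as the pan's. The side walls run from 37 mm in front of the pan's origin to the back; two screw tabs 3 mm high stick out 11 mm behind the back wall.
- scrap_chunk: Jagged grey-brown scrap of dry clay, 25 x 31 x 12 mm, 20 to 45 g, rigid, lying on the table. Origin: centre of its underside.
- scrap_flake: Torn flake of dry clay, 33 x 19 x 11 mm, 15 to 30 g, rigid, lying on the table. Origin: centre of its underside.
- scrap_plug: Smooth rounded oblong offcut of dry clay, 14 x 27 x 8 mm, 10 to 22 g, rigid, lying on the table. Origin: centre of its underside.
- stamp: Bystander: upright wooden texture stamp, 30 x 30 x 56 mm, loose, beyond the scraps. Origin: centre of its underside.
- kidney: Bystander: kidney-shaped rubber potter's rib lying flat, 44 x 85 x 8 mm, loose. Origin: centre of its underside; long along its y.
- wood_rib: Bystander: flat wooden throwing rib, 49 x 97 x 9 mm, loose, lying on the 12 mm thick wooden tool board between the robot and the scraps. Origin: centre of its underside; long along its y.
- jar_green: Bystander: lidded jar with a pale lid, 49 mm across, 56 mm high, loose, beyond the pan to the right. Origin: centre of its underside.
- timer: Bystander: round kitchen timer, 64 mm across, 42 mm high, loose, on the robot's side of the pan. Origin: centre of its underside.

How it is judged (in metres and radians):
At the end, for the whole second after the job is handed in: Each of the three scraps lies in the pan with its origin past the ramp (pan x from -20 to +41 mm, pan y within 56 mm), less than 20 mm above the table and at rest; every bystander is within 20 mm of where it stood and not tipped (under 0.3 rad) (x of scrap_chunk in the frame of scrap_pan between -0.02 and 0.041 m and y of scrap_chunk in the frame of scrap_pan between -0.056 and 0.056 m and height (world z) of each of scrap_chunk, scrap_flake, scrap_plug below 0.02 m and linear speed of each of scrap_chunk, scrap_flake, scrap_plug below 0.02 m/s and x of scrap_flake in the frame of scrap_pan between -0.02 and 0.041 m and y of scrap_flake in the frame of scrap_pan between -0.056 and 0.056 m and x of scrap_plug in the frame of scrap_pan between -0.02 and 0.041 m and y of scrap_plug in the frame of scrap_pan between -0.056 and 0.056 m and distance of each of stamp, kidney, wood_rib, jar_green, timer from where it was at the start of the episode below 0.02 m and angle between each of stamp, kidney, wood_rib, jar_green, timer's own z axis and vertical below 0.3 rad); the robot touches nothing.
It fails at once if a scrap is lifted (origin more than 30 mm above the table) instead of being swept (height (world z) of any of scrap_chunk, scrap_flake, scrap_plug above 0.03 m).
It fails at once if a bystander is shifted by more than 20 mm or tipped (distance of any of stamp, kidney, wood_rib, jar_green, timer from where it was at the start of the episode above 0.02 m or angle between any of stamp, kidney, wood_rib, jar_green, timer's own z axis and vertical above 0.3 rad).
It also fails if it takes over 64 s, if anything falls off the work surface, if the arm or the gripper's body presses on something with over 40 N, if the wrist force passes 120 N, or if a joint passes its speed limit or range.

## Robot

A 6-joint arm with a two-finger parallel gripper is mounted at the origin on a cart in front of the work surface, level with it; the furniture and walls round the work are solid. World frame = base frame: x ahead of the robot, y to its left, z up, the work surface at z = 0. Lengths are in mm, angles in rad, forces in N, time in s.
With the tool pointing down it reaches from about 350 to 775 mm from the base axis. Payload 5.5 kg.
Tool frame: the origin (TCP) lies midway between the tips of the shut fingers; the grasp point (between the pads) lies 19 mm behind it; x points along the fingers, z is the direction in which the jaws open and shut, and the axes are right-handed (so a half turn about x gives the same grasp; the last joint's range is limited). The gripper opens to 85 mm and grips with 20 to 120 N. Pads are 22 mm wide; open, the fingers measure 114 mm over their backs; the gripper's body (76 mm by 85 mm) begins 54 mm behind the grasp point. The pads swing forward as they close: fully open they stand 13 mm farther back than shut.
Start: joints at [-1.294, 0.313, 0.046, 1.304, 0, 1.431], TCP at [232.782, -525.818, 231.323] pointing down, gripper open.
Joint ranges: [-2.76, 2.76], [-0.86, 1.69], [-1.03, 1.26], [-2.2, 2.34], [-1.47, 1.5], [-3.14, 3.14]. Speed limits (rad/s): [2.57, 2.57, 3.14, 3.14, 3.14, 3.14].

## Interface

Orientations are given as a rotation vector (axis times angle).
In Python, from rig import arm gives the robot as it stands.
- The arm moves only by the tool drive_tool, never from a script. Its argument "commands" is a list of rows, each an object with "slide": the shift along the tool's x, y, z in mm, a list of three; "delta_rot": the turn, a rotation vector about the tool's x, y, z in rad, a list of three; "claw": the opening, from 0 (shut) to 1 (fully open). A call has 1 to 5 rows; each row is the pose to reach, as a shift and turn from the pose measured when the call began, along the tool's axes at that moment; what a row does not reach only later rows make up. A row lasts 1/8 s, in which the tool goes at most 62.5 mm and 10.7 degrees, less where a joint would pass 70% of its speed; a pose out of reach is approached as far as the arm can. A call with a gripper value outside its range is refused whole. The fingers move at their own pace and stop on an object; the grip force is fixed at half the most. Time passes only in rows, so rows that repeat a pose let the fingers close. It gives the time, the measured TCP pose, the force and the opening at its end, in the units of the state.
- arm.read_state(): the state, without advancing time (a new reading comes with each control period).
- arm.capture(name): name is "side" or "top"; returns (picture, depth): 480x640x3 uint8, red, green, blue; 480x640 float32, mm along the optical axis (not along the pixel's ray), 0 where there is no reading.
- arm.camera_params(name): a dict with "fx", "fy", "cx", "cy" (pixels), "k1" (the pictures are not rectified: a ray, as slopes to the right and down, at radius r is drawn at 1 + k1 r^2 times it, then the intrinsics apply), "world_from_camera" (4x4, takes a point from camera to world coordinates). Camera axes: x right, y down, z forward; pixel columns grow to the right and rows downward; lengths in mm; the calibration is good to about 2 mm. A picture is of the moment at which its call begins. camera_params takes no time and is no camera call.
- arm.job_done(): hands the job in, once; it reports no verdict.
The state is a dict: "clock": time; "joint_pos": joint angles; "dq": joint speeds; "joint_efforts": joint torques, N m; "tcp_pos": TCP position; "tcp_rot": TCP orientation; "contact_force": force on the tool from outside, world axes, zero at the start; "wrist_torque": the same for the moment, N m; "width": opening from 0.0 (shut) to 1.0 (fully open).
Only numpy, scipy, OpenCV 4.12 (cv2) and the standard library are available. Lean on these libraries where they do the work, as an engineer would, in place of code of your own. Each camera call takes 0.05 s, during which the arm holds its last target.

## Working session

There is one attempt and no reset: what is moved stays moved. The work goes in short steps, Python scripts to look and compute and a tool call to move; the robot and the scene stay as the last step left them, time stands still between calls to the robot, and variables do not carry over. Pictures are saved under pics/ and viewed, and the job is handed in when it is done.

Besides the shell and the picture viewer there is one more tool, called as a command line: name --argument value ..., lists and objects as JSON in quotes. drive_tool: Moves the arm, as the interface text tells. Its arguments: {"type":"object","properties":{"commands":{"type":"array","items":{"type":"object","properties":{"slide":{"type":"array","items":{"type":"number"}},"delta_rot":{"type":"array","items":{"type":"number"}},"claw":{"type":"number"}}}}},"required":["commands"]}

```bash
mkdir -p pics; ls
python3 - <<'E'
from rig import arm
import cv2,numpy as np
for n in("top","side"):
    p,d=arm.capture(n); cv2.imwrite(f"pics/{n}0.png",p[:,:,::-1]); np.save(f"pics/{n}0d.npy",d); c=arm.camera_params(n); print({k:np.round(v,4) for k,v in c.items()})
s=arm.read_state(); print(s)
E
```

```text
pics
{'fx': np.float64(527.4331), 'fy': np.float64(527.4331), 'cx': np.float64(318.3845), 'cy': np.float64(233.913), 'k1': np.float64(-0.0442), 'world_from_camera': array([[-1.610000e-02, -9.995000e-01,  2.780000e-02,  4.582688e+02],
       [-9.997000e-01,  1.670000e-02,  2.020000e-02,  2.177444e+02],
       [-2.060000e-02, -2.750000e-02, -9.994000e-01,  8.822834e+02],
       [ 0.000000e+00,  0.000000e+00,  0.000000e+00,  1.000000e+00]])}
{'fx': np.float64(619.7806), 'fy': np.float64(619.7806), 'cx': np.float64(320.6112), 'cy': np.float64(240.6399), 'k1': np.float64(-0.1336), 'world_from_camera': array([[-9.9180000e-01,  7.0600000e-02, -1.0670000e-01,  6.1782280e+02],
       [ 1.2700000e-01,  4.4330000e-01, -8.8730000e-01,  1.1738736e+03],
       [-1.5400000e-02, -8.9360000e-01, -4.4870000e-01,  5.0201790e+02],
       [ 0.0000000e+00,  0.0000000e+00,  0.0000000e+00,  1.0000000e+00]])}
{'clock': 0.1, 'joint_pos': array([-1.29360464e+00,  3.13938089e-01,  4.50868762e-02,  1.30360184e+00,
        1.64091880e-06,  1.43115222e+00]), 'dq': array([ 0.00018363, -0.00095966,  0.00329773,  0.00076813,  0.00089053,
        0.00084013]), 'joint_efforts': array([ 2.00926181e-03, -4.81728137e+01,  2.99242312e+01,  1.28092279e-02,
       -1.28004895e-04,  8.40552801e-07]), 'tcp_pos': array([ 232.64152173, -525.33391003,  230.48843157]), 'tcp_rot': array([ 0.89797101,  1.37931626, -0.8961794 ]), 'contact_force': array([-0.85030084, -0.4551813 , -0.11549708]), 'wrist_torque': array([ 0.04446197, -0.00475615,  0.02552698]), 'width': 0.9995080867282963}
```

View pics/top0.png

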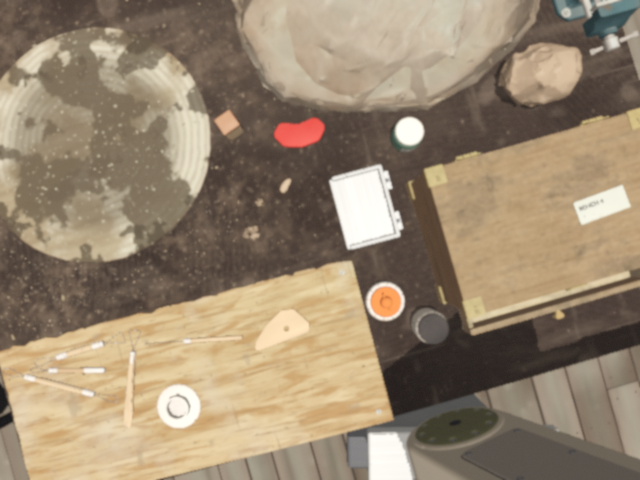

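View pics/side0.png

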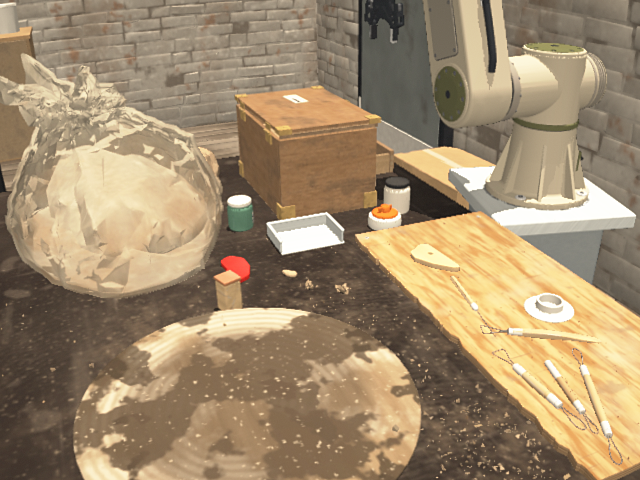

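```bash
cat > h.py <<'E'
import numpy as np,cv2
from rig import arm
def ray(n,u,v):
    c=arm.camera_params(n);K=np.array([[c['fx'],0,c['cx']],[0,c['fy'],c['cy']],[0,0,1]])
    q=cv2.undistortPoints(np.array([[[u,v]]],float),K,np.array([c['k1'],0,0,0,0]))[0,0]
    T=c['world_from_camera'];return T[:3,3],T[:3,:3]@np.array([q[0],q[1],1])
def onz(n,u,v,z=0):
    o,d=ray(n,u,v);return o+d*(z-o[2])/d[2]
def dep(n,u,v,D):
    o,d=ray(n,u,v);return o+d*D[int(round(v)),int(round(u))]
def crop(n,p,x0,y0,w,h,k,name):
    im=cv2.resize(p[y0:y0+h,x0:x0+w,::-1],None,fx=k,fy=k,interpolation=cv2.INTER_CUBIC)
    for x in range((x0//20+1)*20,x0+w,20): cv2.putText(im,str(x),((x-x0)*k,10),0,.35,(0,255,255),1); cv2.line(im,((x-x0)*k,12),((x-x0)*k,18),(0,255,255),1)
    for y in range((y0//20+1)*20,y0+h,20): cv2.putText(im,str(y),(0,(y-y0)*k+4),0,.35,(0,255,255),1); cv2.line(im,(24,(y-y0)*k),(30,(y-y0)*k),(0,255,255),1)
    cv2.imwrite("pics/"+name,im)
E
python3 - <<'E'
from h import *
p=cv2.imread("pics/top0.png")[:,:,::-1];crop("top",p,210,100,200,150,4,"c0.png")
D=np.load("pics/top0d.npy")
for u,v in [(430,180),(440,260),(470,310),(408,132),(385,300),(430,325),(350,275),(200,200),(180,140),(300,132),(250,80),(228,122),(365,205),(320,100),(290,160)]: print(u,v,dep("top",u,v,D).round(0))
E
```

```text
430 180 [546.  83. 188.]
440 260 [438.  53.  93.]
470 310 [374.  34. 187.]
408 132 [639.  91.  59.]
385 300 [375. 131.  42.]
430 325 [338.  64.  64.]
350 275 [414. 184.  12.]
200 200 [543. 434.   1.]
180 140 [642. 462.  22.]
300 132 [654. 263.   7.]
250 80 [746. 348.   0.]
228 122 [661. 375.  56.]
365 205 [530. 157.   3.]
320 100 [684. 228.  89.]
290 160 [608. 281.  -2.]
```

View pics/c0.png

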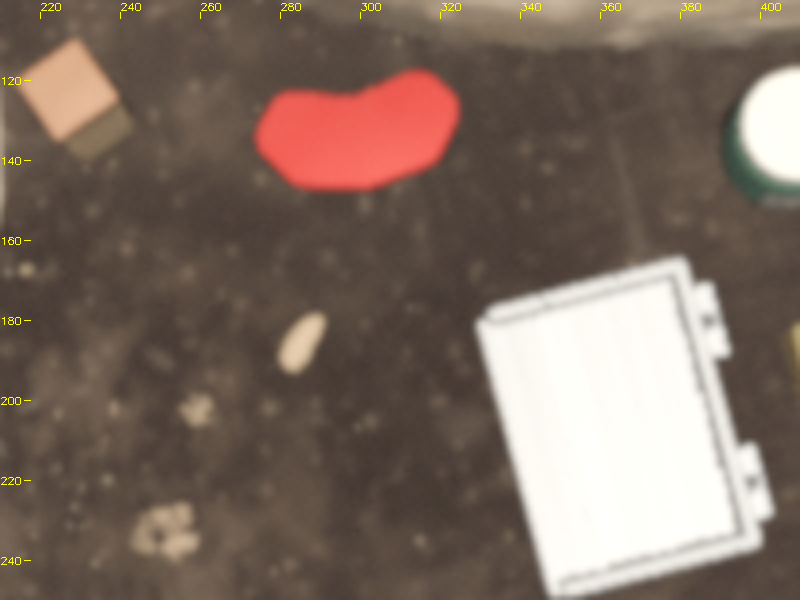

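Run:
```python
from h import *
D=np.load("pics/top0d.npy")
P=np.zeros((480,640))
for v in range(150,260):
  for u in range(215,330): P[v,u]=dep("top",u,v,D)[2]
a=P[150:260,215:330]; a=cv2.GaussianBlur(a,(3,3),0)
im=cv2.resize(np.clip((a+3)*15,0,255).astype(np.uint8),None,fx=6,fy=5,interpolation=0)
cv2.imwrite("pics/hgt.png",im)
m=(a>3.5).astype(np.uint8)
n,l,s,c=cv2.connectedComponentsWithStats(m)
for i in range(1,n):
  if s[i,4]>15: 
    u,v=c[i]+[215,150]; print(s[i],(u,v),onz("top",u,v,5), a[l==i].max())
for nm,u,v in [("FL",330,180),("BL",381,165),("BR",400,236),("FR",348,249)]:
    print(nm,onz("top",u,v,25 if nm[0]=="B" else 0).round(1))
p=cv2.imread("pics/side0.png")[:,:,::-1];crop("side",p,210,190,200,130,4,"s0.png")
```

```text
Traceback (most recent call last):
  File "h.py", line 10, in dep
    o,d=ray(n,u,v);return o+d*D[int(round(v)),int(round(u))]
        ~~~^^^^^^^
  File "h.py", line 4, in ray
    c=arm.camera_params(n);K=np.array([[c['fx'],0,c['cx']],[0,c['fy'],c['cy']],[0,0,1]])
ValueError: time passes only in moves, steps and waits
```

Too many calibration calls; I'll cache it.

```bash
sed -i 's/c=arm.camera_params(n);K/c=cp(n);K/' h.py
cat >> h.py <<'E'
from functools import lru_cache
@lru_cache
def cp(n): return arm.camera_params(n)
E
python3 - <<'E'
from h import *
D=np.load("pics/top0d.npy")
P=np.zeros((480,640))
for v in range(150,260):
  for u in range(215,330): P[v,u]=dep("top",u,v,D)[2]
a=P[150:260,215:330]; a=cv2.GaussianBlur(a,(3,3),0)
im=cv2.resize(np.clip((a+3)*15,0,255).astype(np.uint8),None,fx=6,fy=5,interpolation=0)
cv2.imwrite("pics/hgt.png",im)
m=(a>3.5).astype(np.uint8)
n,l,s,c=cv2.connectedComponentsWithStats(m)
for i in range(1,n):
  if s[i,4]>15: 
    u,v=c[i]+[215,150]; print(s[i],(u,v),onz("top",u,v,5), a[l==i].max())
for nm,u,v in [("FL",330,180),("BL",381,165),("BR",400,236),("FR",348,249)]:
    print(nm,onz("top",u,v,25 if nm[0]=="B" else 0).round(1))
p=cv2.imread("pics/side0.png")[:,:,::-1];crop("side",p,210,190,200,130,4,"s0.png")
E
```

```text
[65 28 11 14 86] (np.float64(284.9186046511628), np.float64(184.80232558139534)) [565.73869424 290.07819115   5.        ] 9.53525893899456
[39 48 10  7 47] (np.float64(258.6808510638298), np.float64(200.72340425531914)) [539.87025278 334.40954165   5.        ] 220.22433633477056
[29 78  5  6 22] (np.float64(245.86363636363637), np.float64(230.36363636363637)) [490.63965267 356.52948031   5.        ] 8.986653897824993
FL [573.  214.6   0. ]
BL [592.8 131.1  25. ]
BR [476.5 102.7  25. ]
FR [456.8 186.5   0. ]
```

View pics/hgt.png

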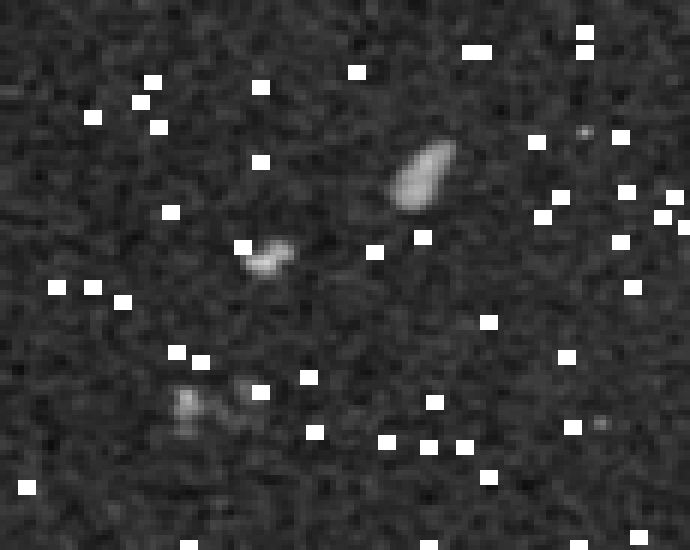

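View pics/s0.png

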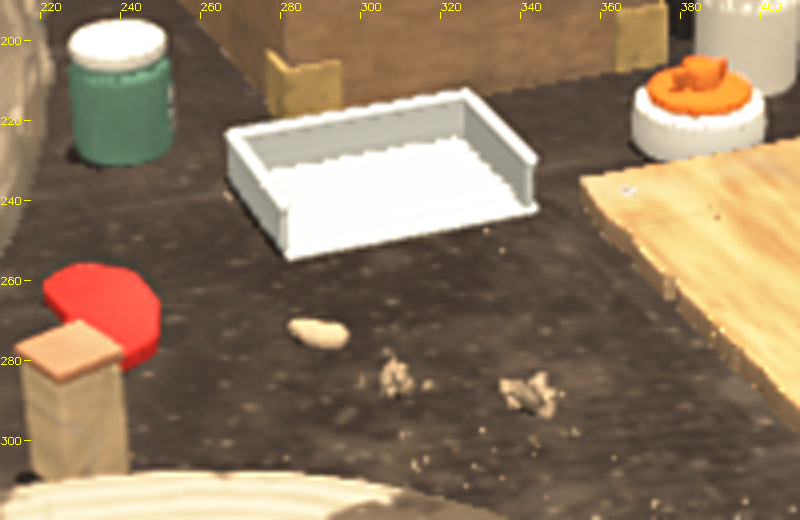

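```bash
cat >> h.py <<'E'
from scipy.spatial.transform import Rotation as R
O=np.array([525.,159.]);PX=np.array([.233,-.972]);PX/=np.linalg.norm(PX);PY=np.array([-PX[1],PX[0]])
def w(px,py): return O+px*PX+py*PY
def pf(p): d=np.asarray(p)[:2]-O; return np.array([d@PX,d@PY])
def targ(px,py,z,ang,sgn):
    """ang: push direction deg in pan frame; sgn: tool y = sgn*push dir"""
    a=np.radians(ang);d=np.cos(a)*PX+np.sin(a)*PY
    X=np.array([0,0,-1.]);Y=np.array([d[0],d[1],0])*sgn;Z=np.cross(X,Y)
    return np.append(w(px,py),z),R.from_matrix(np.c_[X,Y,Z])
def rel(tg):
    s=arm.read_state();r=R.from_rotvec(s['tcp_rot'])
    print("now",s['clock'],s['tcp_pos'].round(1),pf(s['tcp_pos']).round(1),"F",s['contact_force'].round(1),"w",round(s['width'],3),"q",s['joint_pos'].round(2))
    for t in tg:
        p,q=targ(*t)
        print(t,"world",p.round(0),"slide",r.inv().apply(p-s['tcp_pos']).round(1),"rot",(r.inv()*q).as_rotvec().round(3))
E
python3 - <<'E'
from h import *
print(pf(onz("top",285,185.5,4)),pf(onz("top",258.5,201.5,5)),pf(onz("top",251,232.5,5)))
print(R.from_rotvec(arm.read_state()['tcp_rot']).as_matrix().round(3))
rel([(-152,87,300,-27,1),(-152,87,300,-27,-1)])
E
```

```text
[-118.17905668   69.14002533] [-167.72371541   54.16403683] [-192.62655859    7.02068498]
[[-0.     0.914  0.405]
 [ 0.002  0.405 -0.914]
 [-1.     0.    -0.002]]
now 0.1 [ 232.6 -525.3  230.5] [ 597.3 -443.8] F [-0.9 -0.5 -0.1] w 1.0 q [-1.29  0.31  0.05  1.3   0.    1.43]
(-152, 87, 300, -27, 1) world [574. 327. 300.] slide [ -68.3  657.4 -641.3] rot [ 2.224e+00 -1.000e-03  2.000e-03]
(-152, 87, 300, -27, -1) world [574. 327. 300.] slide [ -68.3  657.4 -641.3] rot [-0.918 -0.001 -0.001]
```

drive_tool --commands '[{"slide": [-68, 0, 0], "delta_rot": [0, 0, 0], "claw": 0.12}, {"slide": [-68, 45, -43], "delta_rot": [-0.1, 0, 0], "claw": 0.12}, {"slide": [-68, 90, -87], "delta_rot": [-0.2, 0, 0], "claw": 0.12}, {"slide": [-68, 134, -130], "delta_rot": [-0.3, 0, 0], "claw": 0.12}, {"slide": [-68, 180, -174], "delta_rot": [-0.4, 0, 0], "claw": 0.12}]'

```text
clock: 0.72
tcp_pos: [326.6, -292.6, 298.5]
tcp_rot: [0.589, 1.491, -0.586]
contact_force: [1.5, -0.7, -0.0]
width: 0.118
```

Run:
```python
from h import *
rel([(-152,87,300,-27,-1)])
```

```text
now 0.725 [ 326.6 -292.6  298.5] [ 392.9 -298.2] F [ 1.5 -0.7 -0. ] w 0.118 q [-0.91  0.04 -0.13  1.41  0.    1.41]
(-152, 87, 300, -27, -1) world [574. 327. 300.] slide [-3.000e-01  6.218e+02 -2.421e+02] rot [-0.515 -0.001 -0.002]
```

drive_tool --commands '[{"slide": [0, 55, -22], "delta_rot": [-0.05, 0, 0], "claw": 0.12}, {"slide": [0, 110, -44], "delta_rot": [-0.1, 0, 0], "claw": 0.12}, {"slide": [0, 165, -65], "delta_rot": [-0.15, 0, 0], "claw": 0.12}, {"slide": [0, 220, -86], "delta_rot": [-0.2, 0, 0], "claw": 0.12}, {"slide": [0, 275, -107], "delta_rot": [-0.25, 0, 0], "claw": 0.12}]'

```text
clock: 1.35
tcp_pos: [436.4, -16.7, 298.9]
tcp_rot: [0.393, 1.536, -0.391]
contact_force: [0.7, 0.1, 0.4]
width: 0.117
```

Run:
```python
from h import *
rel([(-152,87,300,-27,-1)])
```

```text
now 1.35 [436.4 -16.7 298.9] [ 150.2 -127.1] F [0.7 0.1 0.4] w 0.117 q [-0.22  0.03 -0.13  1.41  0.    1.85]
(-152, 87, 300, -27, -1) world [574. 327. 300.] slide [ -0.6 367.8 -43.9] rot [-0.264 -0.001 -0.002]
```

drive_tool --commands '[{"slide": [0, 60, -7], "delta_rot": [-0.05, 0, 0], "claw": 0.12}, {"slide": [0, 120, -14], "delta_rot": [-0.1, 0, 0], "claw": 0.12}, {"slide": [20, 180, -22], "delta_rot": [-0.15, 0, 0], "claw": 0.12}, {"slide": [40, 240, -29], "delta_rot": [-0.2, 0, 0], "claw": 0.12}, {"slide": [60, 300, -36], "delta_rot": [-0.26, 0, 0], "claw": 0.12}]'

```text
clock: 1.98
tcp_pos: [547.6, 262.8, 239.4]
tcp_rot: [0.188, 1.563, -0.186]
contact_force: [1.3, -0.9, 0.4]
width: 0.122
```

Run:
```python
from h import *
rel([(-152,87,40,-27,-1),(-152,87,3,-27,-1)])
```

```text
now 1.975 [547.6 262.8 239.4] [-95.7  46.2] F [ 1.3 -0.9  0.4] w 0.122 q [0.31 0.38 0.16 1.35 0.   2.12]
(-152, 87, 40, -27, -1) world [574. 327.  40.] slide [199.5  68.5  10.8] rot [-0.002 -0.001 -0.001]
(-152, 87, 3, -27, -1) world [574. 327.   3.] slide [236.5  68.4  10.9] rot [-0.002 -0.001 -0.001]
```

drive_tool --commands '[{"slide": [15, 55, 9], "delta_rot": [0, 0, 0], "claw": 0.12}, {"slide": [70, 68, 11], "delta_rot": [0, 0, 0], "claw": 0.12}, {"slide": [130, 68, 11], "delta_rot": [0, 0, 0], "claw": 0.12}, {"slide": [180, 68, 11], "delta_rot": [0, 0, 0], "claw": 0.12}, {"slide": [205, 68, 11], "delta_rot": [0, 0, 0], "claw": 0.12}]'

```text
clock: 2.6
tcp_pos: [571.4, 325.6, 30.0]
tcp_rot: [0.185, 1.569, -0.188]
contact_force: [-0.7, 0.2, 0.1]
width: 0.116
```

Run:
```python
from h import *
p,d=arm.capture("side"); crop("side",p,210,150,200,150,4,"s1.png")
p,d=arm.capture("top"); crop("top",p,210,100,200,150,4,"t1.png")
rel([(-152,87,3,-27,-1),(-120,70.5,2.5,-27,-1),(-53,36,2.5,-27,-1),(-31,25,5,-27,-1),(-7,13,5.5,-27,-1)])
```

```text
now 2.7 [571.  325.3  30. ] [-151.    83.5] F [-0.6  0.5  0.6] w 0.12 q [ 0.4   0.59 -0.03  0.96  0.    2.2 ]
(-152, 87, 3, -27, -1) world [574. 327.   3.] slide [26.9  2.6  2.9] rot [-0.002 -0.008  0.004]
(-120, 70.5, 2.5, -27, -1) world [566. 292.   2.] slide [ 27.6 -33.4   2.8] rot [-0.002 -0.008  0.004]
(-53, 36, 2.5, -27, -1) world [548. 219.   2.] slide [  27.8 -108.8    2.6] rot [-0.002 -0.008  0.004]
(-31, 25, 5, -27, -1) world [542. 195.   5.] slide [  25.4 -133.4    2.8] rot [-0.002 -0.008  0.004]
(-7, 13, 5.5, -27, -1) world [536. 169.   6.] slide [  25.  -160.2    3.1] rot [-0.002 -0.008  0.004]
```

View pics/s1.png

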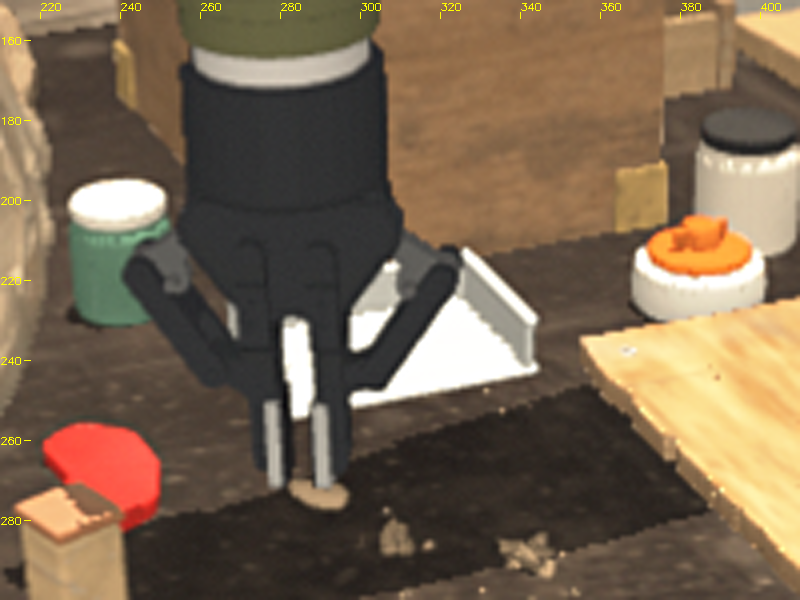

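View pics/t1.png

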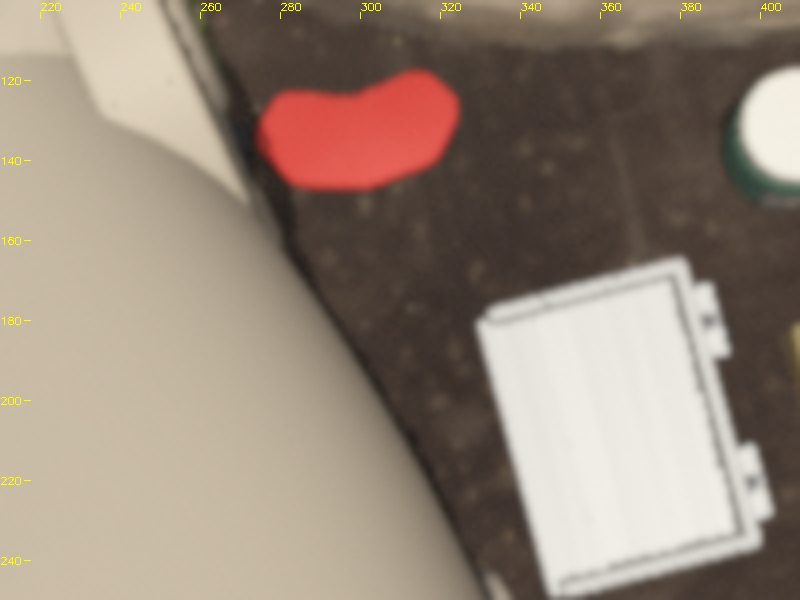

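```bash
cat >> h.py <<'E'
def proj(n,P):
    c=cp(n);T=np.linalg.inv(c['world_from_camera']);q=T[:3,:3]@np.asarray(P,float)+T[:3,3];q=q[:2]/q[2];q=q*(1+c['k1']*(q@q));return np.array([c['fx']*q[0]+c['cx'],c['fy']*q[1]+c['cy']]).round(1)
E
python3 - <<'E'
from h import *
print(proj("side",[571.3,325,30]),proj("side",[566,290,4]),proj("side",[571,325,0]))
E
```

```text
[285.9 267.6] [288.1 270.9] [286.8 284. ]
```

drive_tool --commands '[{"slide": [10, 4, 3], "delta_rot": [0, -0.006, 0.004], "claw": 0.12}, {"slide": [20, 4, 3], "delta_rot": [0, -0.006, 0.004], "claw": 0.12}, {"slide": [27, 4, 3], "delta_rot": [0, -0.006, 0.004], "claw": 0.12}, {"slide": [27.5, -4, 3], "delta_rot": [0, -0.006, 0.004], "claw": 0.12}, {"slide": [27.5, -14, 3], "delta_rot": [0, -0.006, 0.004], "claw": 0.12}]'

```text
clock: 3.32
tcp_pos: [570.4, 310.4, 2.8]
tcp_rot: [0.187, 1.564, -0.186]
contact_force: [-0.4, 0.4, -0.9]
width: 0.117
```

Run:
```python
from h import *
rel([(-120,70.5,2.5,-27,-1),(-53,36,2.5,-27,-1),(-31,25,5,-27,-1),(-7,13,5.5,-27,-1)])
```

```text
now 3.325 [570.4 310.4   2.8] [-136.7   79.4] F [-0.4  0.4 -0.9] w 0.117 q [ 0.37  0.6  -0.09  0.88  0.    2.18]
(-120, 70.5, 2.5, -27, -1) world [566. 292.   2.] slide [  0.3 -18.9  -0.3] rot [-0.002 -0.001 -0.   ]
(-53, 36, 2.5, -27, -1) world [548. 219.   2.] slide [  0.3 -94.3  -0.5] rot [-0.002 -0.001 -0.   ]
(-31, 25, 5, -27, -1) world [542. 195.   5.] slide [  -2.2 -118.9   -0.3] rot [-0.002 -0.001 -0.   ]
(-7, 13, 5.5, -27, -1) world [536. 169.   6.] slide [-2.700e+00 -1.457e+02 -1.000e-01] rot [-0.002 -0.001 -0.   ]
```

drive_tool --commands '[{"slide": [0.3, -12, 0], "delta_rot": [0, 0, 0], "claw": 0.12}, {"slide": [0.3, -24, 0], "delta_rot": [0, 0, 0], "claw": 0.12}, {"slide": [0.3, -36, 0], "delta_rot": [0, 0, 0], "claw": 0.12}, {"slide": [0.3, -48, 0], "delta_rot": [0, 0, 0], "claw": 0.12}, {"slide": [0.3, -60, 0], "delta_rot": [0, 0, 0], "claw": 0.12}]'

```text
clock: 3.95
tcp_pos: [556.3, 251.4, 2.8]
tcp_rot: [0.187, 1.563, -0.186]
contact_force: [-0.4, 0.9, 1.3]
width: 0.123
```

Run:
```python
from h import *
p,d=arm.capture("side"); crop("side",p,210,150,200,150,4,"s2.png")
rel([(-53,36,2.5,-27,-1),(-31,25,5,-27,-1),(-7,13,5.5,-27,-1)])
```

```text
now 4.0 [555.8 250.1   2.6] [-81.4  51.2] F [-0.8 -1.1  0.8] w 0.118 q [ 0.29  0.54 -0.2   0.83  0.    2.1 ]
(-53, 36, 2.5, -27, -1) world [548. 219.   2.] slide [  0.1 -32.2  -0.5] rot [-0.003 -0.001  0.   ]
(-31, 25, 5, -27, -1) world [542. 195.   5.] slide [ -2.4 -56.8  -0.3] rot [-0.003 -0.001  0.   ]
(-7, 13, 5.5, -27, -1) world [536. 169.   6.] slide [ -2.8 -83.6  -0. ] rot [-0.003 -0.001  0.   ]
```

View pics/s2.png

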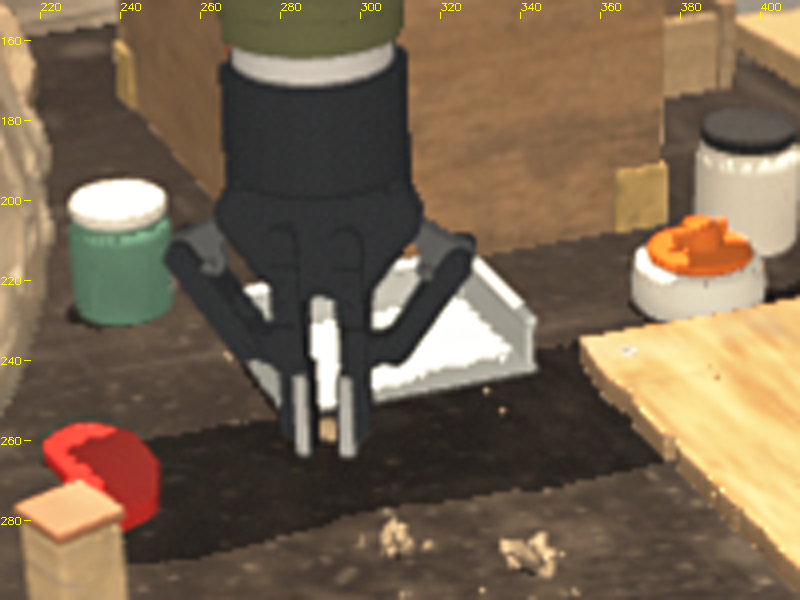

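drive_tool --commands '[{"slide": [0.2, -14, -1], "delta_rot": [0, 0, 0], "claw": 0.12}, {"slide": [0, -28, -2], "delta_rot": [0, 0, 0], "claw": 0.12}, {"slide": [-1.5, -42, -3], "delta_rot": [0, 0, 0], "claw": 0.12}, {"slide": [-3, -56, -3], "delta_rot": [0, 0, 0], "claw": 0.12}, {"slide": [-3.3, -70, -3], "delta_rot": [0, 0, 0], "claw": 0.12}]'

```text
clock: 4.62
tcp_pos: [536.1, 181.8, 6.1]
tcp_rot: [0.187, 1.564, -0.188]
contact_force: [0.2, 0.8, 0.2]
width: 0.124
```

Run:
```python
from h import *
p,d=arm.capture("side"); crop("side",p,210,150,200,150,4,"s3.png")
rel([(-7,13,5.5,-27,-1)])
```

```text
now 4.675 [535.5 180.4   5.9] [-18.3  15.1] F [-1.  -0.9  0.4] w 0.123 q [ 0.18  0.46 -0.32  0.79 -0.    1.99]
(-7, 13, 5.5, -27, -1) world [536. 169.   6.] slide [  0.4 -11.1   3.3] rot [-0.004 -0.002  0.002]
```

View pics/s3.png

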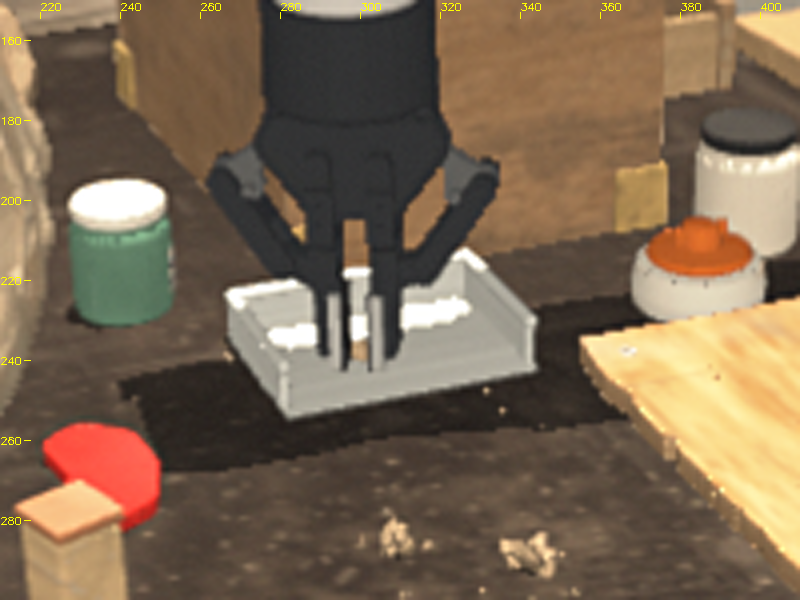

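drive_tool --commands '[{"slide": [0.2, -8, 0], "delta_rot": [0, 0, 0], "claw": 0.12}, {"slide": [0.2, -16, 0], "delta_rot": [0, 0, 0], "claw": 0.12}, {"slide": [0, -16, 0], "delta_rot": [0, 0, 0], "claw": 0.12}, {"slide": [-2, 0, 0], "delta_rot": [0, 0, 0], "claw": 0.12}, {"slide": [-55, 15, 0], "delta_rot": [0, 0, 0], "claw": 0.12}]'

```text
clock: 5.3
tcp_pos: [536.1, 195.6, 57.8]
tcp_rot: [0.185, 1.573, -0.192]
contact_force: [0.9, 1.0, 0.3]
width: 0.119
```

Run:
```python
from h import *
rel([(-206,67,50,-19,-1)])
```

```text
now 5.3 [536.1 195.6  57.8] [-33.   19.3] F [0.9 1.  0.3] w 0.119 q [ 0.21  0.42 -0.24  0.92 -0.    2.02]
(-206, 67, 50, -19, -1) world [542. 375.  50.] slide [  7.2 175.7 -36.6] rot [-0.143 -0.01   0.004]
```

drive_tool --commands '[{"slide": [-5, 55, -11], "delta_rot": [-0.05, 0, 0], "claw": 0.12}, {"slide": [-5, 110, -22], "delta_rot": [-0.1, -0.01, 0], "claw": 0.12}, {"slide": [-2, 165, -35], "delta_rot": [-0.14, -0.01, 0], "claw": 0.12}, {"slide": [7, 176, -37], "delta_rot": [-0.14, -0.01, 0], "claw": 0.12}, {"slide": [25, 176, -37], "delta_rot": [-0.14, -0.01, 0], "claw": 0.12}]'

```text
clock: 5.92
tcp_pos: [541.7, 377.0, 31.8]
tcp_rot: [0.073, 1.569, -0.08]
contact_force: [0.3, -0.1, -0.9]
width: 0.123
```

Run:
```python
from h import *
p,d=arm.capture("side"); crop("side",p,210,190,200,150,4,"s4.png")
rel([(-206,67,3,-19,-1),(-181,58.5,2.7,-19,-1)])
```

```text
now 5.975 [539.8 374.6  28.3] [-206.2   64.6] F [-1.1 -0.3 -1. ] w 0.122 q [ 0.49  0.59 -0.03  0.96 -0.    2.16]
(-206, 67, 3, -19, -1) world [542. 375.   3.] slide [25.3  0.7  2.4] rot [-0.003 -0.004  0.007]
(-181, 58.5, 2.7, -19, -1) world [540. 349.   3.] slide [ 25.8 -25.7   2.6] rot [-0.003 -0.004  0.007]
```

View pics/s4.png

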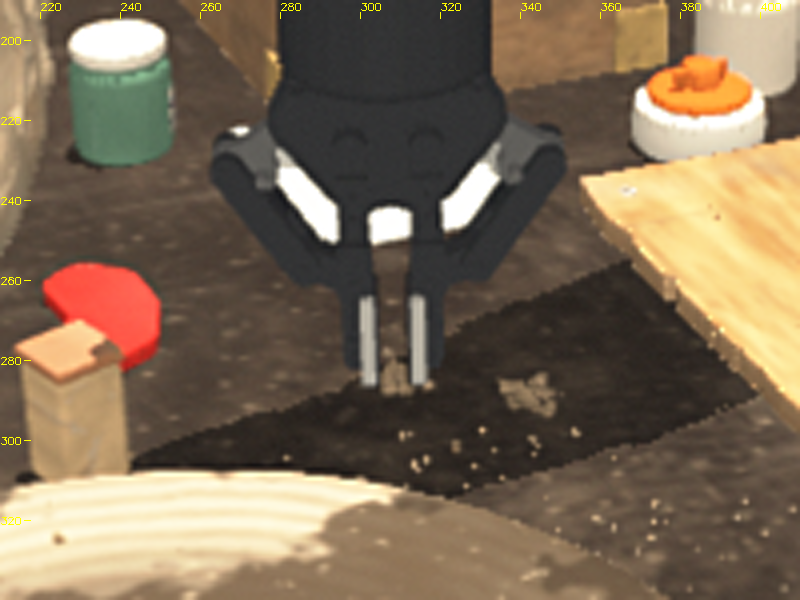

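drive_tool --commands '[{"slide": [12, 1, 2.5], "delta_rot": [0, -0.004, 0.006], "claw": 0.12}, {"slide": [25, 1, 2.5], "delta_rot": [0, -0.004, 0.006], "claw": 0.12}, {"slide": [25.5, -4, 2.5], "delta_rot": [0, -0.004, 0.006], "claw": 0.12}, {"slide": [25.5, -15, 2.5], "delta_rot": [0, -0.004, 0.006], "claw": 0.12}, {"slide": [25.5, -27, 2.5], "delta_rot": [0, -0.004, 0.006], "claw": 0.12}]'

```text
clock: 6.6
tcp_pos: [539.7, 346.4, 3.5]
tcp_rot: [0.077, 1.569, -0.079]
contact_force: [1.0, -0.1, -0.3]
width: 0.122
```

Run:
```python
from h import *
p,d=arm.capture("side"); crop("side",p,210,190,200,150,4,"s5.png")
rel([(-53,14,2.7,-19,-1),(-31,6.5,5.5,-19,-1),(-15,1,6,-19,-1)])
```

```text
now 6.65 [539.4 344.8   3.4] [-177.3   57.3] F [-1.6 -1.3  0.1] w 0.121 q [ 0.44  0.59 -0.11  0.87 -0.    2.12]
(-53, 14, 2.7, -19, -1) world [526. 214.   3.] slide [ 1.000e+00 -1.317e+02  1.000e-01] rot [-0.004  0.     0.002]
(-31, 6.5, 5.5, -19, -1) world [524. 191.   6.] slide [  -1.7 -154.9    0.3] rot [-0.004  0.     0.002]
(-15, 1, 6, -19, -1) world [522. 174.   6.] slide [  -2.2 -171.8    0.4] rot [-0.004  0.     0.002]
```

View pics/s5.png

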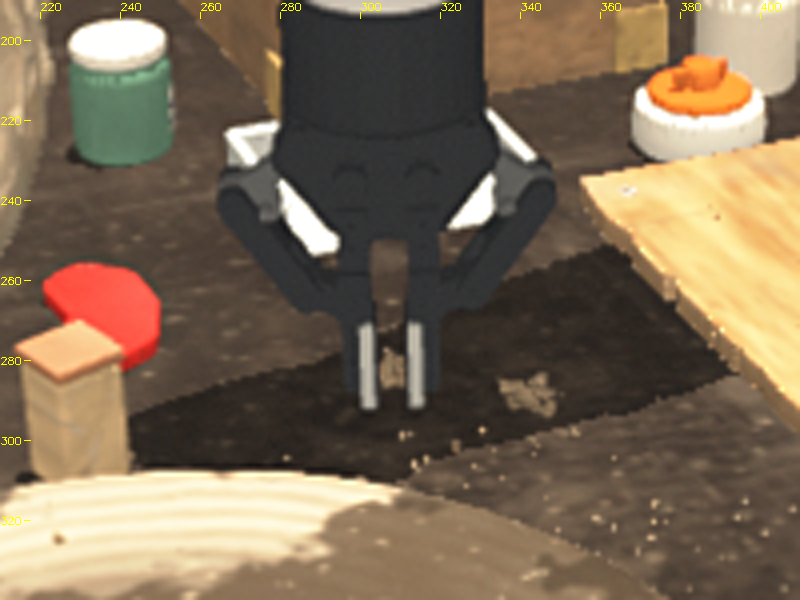

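drive_tool --commands '[{"slide": [0.8, -13, 0], "delta_rot": [0, 0, 0], "claw": 0.12}, {"slide": [0.8, -26, 0], "delta_rot": [0, 0, 0], "claw": 0.12}, {"slide": [0.8, -39, 0], "delta_rot": [0, 0, 0], "claw": 0.12}, {"slide": [0.8, -52, 0], "delta_rot": [0, 0, 0], "claw": 0.12}, {"slide": [0.8, -65, 0], "delta_rot": [0, 0, 0], "claw": 0.12}]'

```text
clock: 7.28
tcp_pos: [532.8, 279.3, 2.9]
tcp_rot: [0.077, 1.569, -0.081]
contact_force: [1.0, 0.7, 1.4]
width: 0.124
```

Run:
```python
from h import *
p,d=arm.capture("side"); crop("side",p,210,190,200,150,4,"s6.png")
rel([(-53,14,2.7,-19,-1),(-31,6.5,5.5,-19,-1),(-15,1,6,-19,-1)])
```

```text
now 7.325 [532.5 277.9   2.8] [-113.9   35. ] F [-0.5 -0.3  1.4] w 0.119 q [ 0.35  0.52 -0.23  0.82 -0.    2.02]
(-53, 14, 2.7, -19, -1) world [526. 214.   3.] slide [  0.3 -64.4   0.3] rot [-0.005 -0.     0.003]
(-31, 6.5, 5.5, -19, -1) world [524. 191.   6.] slide [ -2.4 -87.6   0.5] rot [-0.005 -0.     0.003]
(-15, 1, 6, -19, -1) world [522. 174.   6.] slide [  -2.9 -104.5    0.6] rot [-0.005 -0.     0.003]
```

View pics/s6.png

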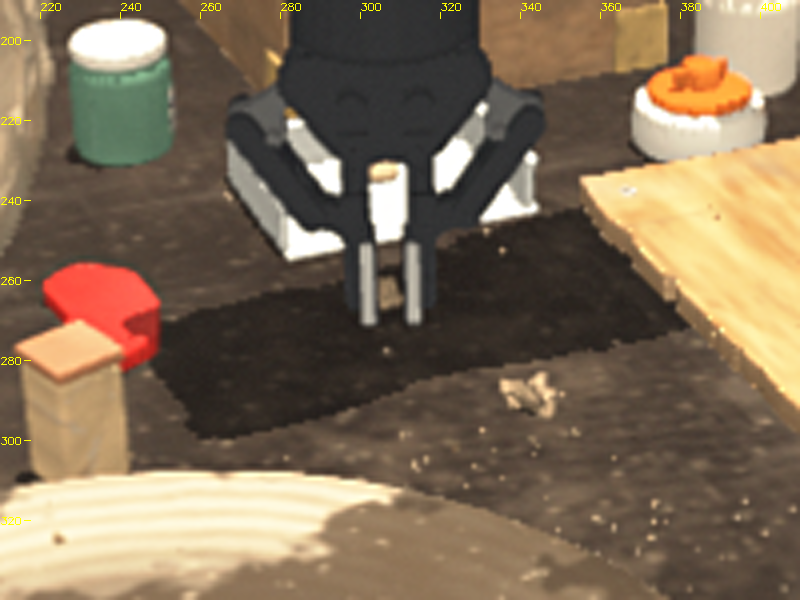

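drive_tool --commands '[{"slide": [0.2, -13, 0], "delta_rot": [0, 0, 0], "claw": 0.12}, {"slide": [0.2, -26, 0], "delta_rot": [0, 0, 0], "claw": 0.12}, {"slide": [0.2, -39, 0], "delta_rot": [0, 0, 0], "claw": 0.12}, {"slide": [0.2, -52, 0], "delta_rot": [0, 0, 0], "claw": 0.12}, {"slide": [0, -63, 0], "delta_rot": [0, 0, 0], "claw": 0.12}]'

```text
clock: 7.95
tcp_pos: [525.9, 214.3, 3.0]
tcp_rot: [0.077, 1.57, -0.083]
contact_force: [-1.1, 1.1, 2.1]
width: 0.122
```

drive_tool --commands '[{"slide": [-1.5, -12, 0], "delta_rot": [0, 0, 0], "claw": 0.12}, {"slide": [-3, -24, 0], "delta_rot": [0, 0, 0], "claw": 0.12}, {"slide": [-3.2, -34, 0], "delta_rot": [0, 0, 0], "claw": 0.12}, {"slide": [-3.2, -40, 0], "delta_rot": [0, 0, 0], "claw": 0.12}]'

```text
clock: 8.45
tcp_pos: [521.7, 173.8, 6.3]
tcp_rot: [0.078, 1.57, -0.083]
contact_force: [0.1, 0.3, -0.6]
width: 0.125
```

Run:
```python
from h import *
p,d=arm.capture("side"); crop("side",p,210,190,200,150,4,"s7.png")
rel([(-15,1,6,-19,-1)])
```

```text
now 8.5 [521.6 173.4   6.2] [-14.8   0. ] F [-1.   0.1 -0.1] w 0.121 q [ 0.18  0.44 -0.36  0.77 -0.    1.85]
(-15, 1, 6, -19, -1) world [522. 174.   6.] slide [0.2 0.5 0.8] rot [-0.006 -0.001  0.004]
```

View pics/s7.png

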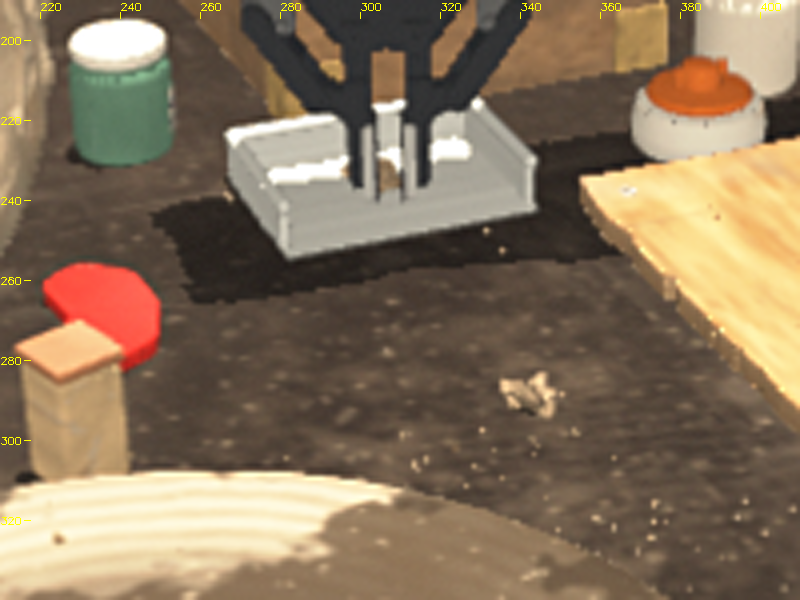

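drive_tool --commands '[{"slide": [0, -8, 0], "delta_rot": [0, 0, 0], "claw": 0.12}, {"slide": [0, -9, 0], "delta_rot": [0, 0, 0], "claw": 0.12}, {"slide": [-1, 6, 0], "delta_rot": [0, 0, 0], "claw": 0.12}, {"slide": [-50, 15, 0], "delta_rot": [0, 0, 0], "claw": 0.12}, {"slide": [-52, 70, -3], "delta_rot": [-0.05, 0, 0], "claw": 0.12}]'

```text
clock: 9.12
tcp_pos: [529.0, 244.2, 61.7]
tcp_rot: [0.042, 1.565, -0.045]
contact_force: [1.9, 0.3, -0.2]
width: 0.119
```

Run:
```python
from h import *
rel([(-237,16,50,-11,-1)])
```

```text
now 9.125 [529.  244.2  61.7] [-82.   23.7] F [ 1.9  0.3 -0.2] w 0.119 q [ 0.3   0.43 -0.22  0.92 -0.    1.92]
(-237, 16, 50, -11, -1) world [485. 393.  50.] slide [ 11.1 146.4 -51.9] rot [-0.099  0.005  0.002]
```

drive_tool --commands '[{"slide": [0, 50, -17], "delta_rot": [-0.05, 0, 0], "claw": 0.12}, {"slide": [0, 100, -36], "delta_rot": [-0.1, 0, 0], "claw": 0.12}, {"slide": [0, 146, -52], "delta_rot": [-0.1, 0, 0], "claw": 0.12}, {"slide": [15, 146, -52], "delta_rot": [-0.1, 0, 0], "claw": 0.12}, {"slide": [35, 146, -52], "delta_rot": [-0.1, 0, 0], "claw": 0.12}]'

```text
clock: 9.75
tcp_pos: [484.9, 394.3, 25.7]
tcp_rot: [-0.039, 1.565, 0.035]
contact_force: [1.3, -0.3, -0.3]
width: 0.117
```

Run:
```python
from h import *
p,d=arm.capture("side"); crop("side",p,210,190,200,150,4,"s8.png")
rel([(-237,16,3,-11,-1),(-212,10.5,3,-11,-1)])
```

```text
now 9.8 [483.3 392.5  22.4] [-236.8   13.8] F [ 0.3 -0.5 -1.8] w 0.121 q [ 0.56  0.54 -0.15  0.89 -0.    2.08]
(-237, 16, 3, -11, -1) world [485. 393.   3.] slide [19.4  0.7  2.1] rot [0.003 0.001 0.005]
(-212, 10.5, 3, -11, -1) world [486. 368.   3.] slide [ 19.5 -24.9   1.4] rot [0.003 0.001 0.005]
```

View pics/s8.png

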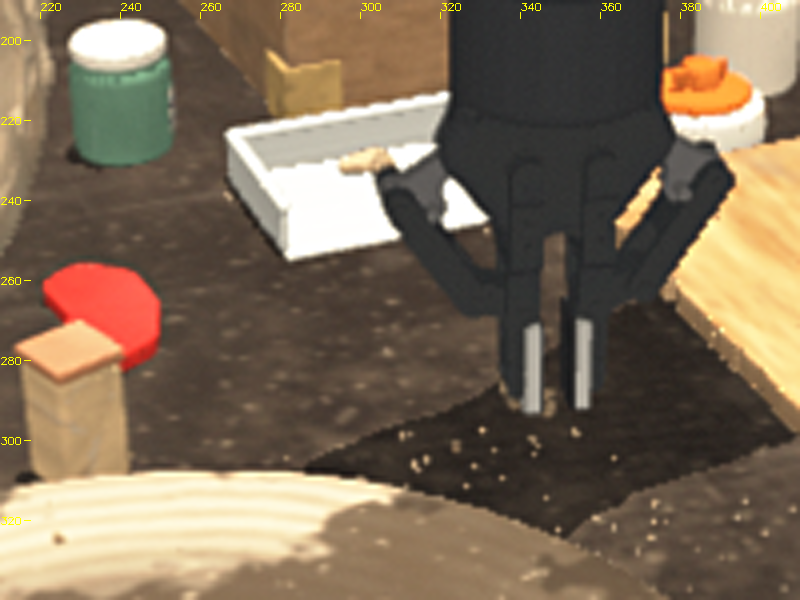

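Run:
```python
from h import *
for uv in [(341,288),(334,285),(348,291)]:
    q=onz("side",*uv,5);print(q,pf(q))
q=onz("side",306.5,285,5);print(q,pf(q))
for v in range(224,240,2):print(v,[onz("top",u,v,5)[:2].round(0).tolist() for u in (243,251,259)])
print(proj("side",[483.3,392.5,22.4]))
```

```text
[489.2066158  358.30557405   5.        ] [-202.15859873   11.65243147]
[498.60834409 347.65002355   5.        ] [-189.604981     18.31125517]
[479.96354319 368.7867505    5.        ] [-214.50566235    5.1072446 ]
[541.17254981 341.07712733   5.        ] [-173.29110271   58.17065743]
224 [[501.0, 361.0], [501.0, 348.0], [501.0, 334.0]]
226 [[498.0, 361.0], [498.0, 348.0], [498.0, 334.0]]
228 [[495.0, 361.0], [494.0, 348.0], [494.0, 334.0]]
230 [[491.0, 361.0], [491.0, 348.0], [491.0, 334.0]]
232 [[488.0, 361.0], [488.0, 348.0], [488.0, 335.0]]
234 [[485.0, 361.0], [484.0, 348.0], [484.0, 335.0]]
236 [[481.0, 361.0], [481.0, 348.0], [481.0, 335.0]]
238 [[478.0, 361.0], [478.0, 348.0], [478.0, 335.0]]
[348.5 289.4]
```

drive_tool --commands '[{"slide": [6, 2, 4.5], "delta_rot": [0, 0, 0.005], "claw": 0.12}, {"slide": [19, 2, 4.5], "delta_rot": [0, 0, 0.005], "claw": 0.12}, {"slide": [19.5, -8, 4.5], "delta_rot": [0, 0, 0.005], "claw": 0.12}, {"slide": [19.5, -20, 4.5], "delta_rot": [0, 0, 0.005], "claw": 0.12}, {"slide": [19.5, -32, 4.5], "delta_rot": [0, 0, 0.005], "claw": 0.12}]'

```text
clock: 10.42
tcp_pos: [489.7, 359.7, 3.6]
tcp_rot: [-0.035, 1.568, 0.036]
contact_force: [-0.1, 0.2, 0.8]
width: 0.118
```

Run:
```python
from h import *
p,d=arm.capture("side"); crop("side",p,210,190,200,150,4,"s9.png")
rel([(-53,-19,3,-11,-1),(-31,-23,6,-11,-1),(-15,-26,6,-11,-1)])
```

```text
now 10.475 [489.6 358.2   3.5] [-202.   12.] F [-0.3 -1.9  0. ] w 0.121 q [ 0.5   0.53 -0.21  0.83 -0.    2.03]
(-53, -19, 3, -11, -1) world [494. 206.   3.] slide [   0.6 -152.2   -2.2] rot [0.001 0.002 0.001]
(-31, -23, 6, -11, -1) world [495. 184.   6.] slide [  -2.4 -174.5   -1.9] rot [0.001 0.002 0.001]
(-15, -26, 6, -11, -1) world [496. 168.   6.] slide [  -2.4 -190.8   -1.8] rot [0.001 0.002 0.001]
```

View pics/s9.png

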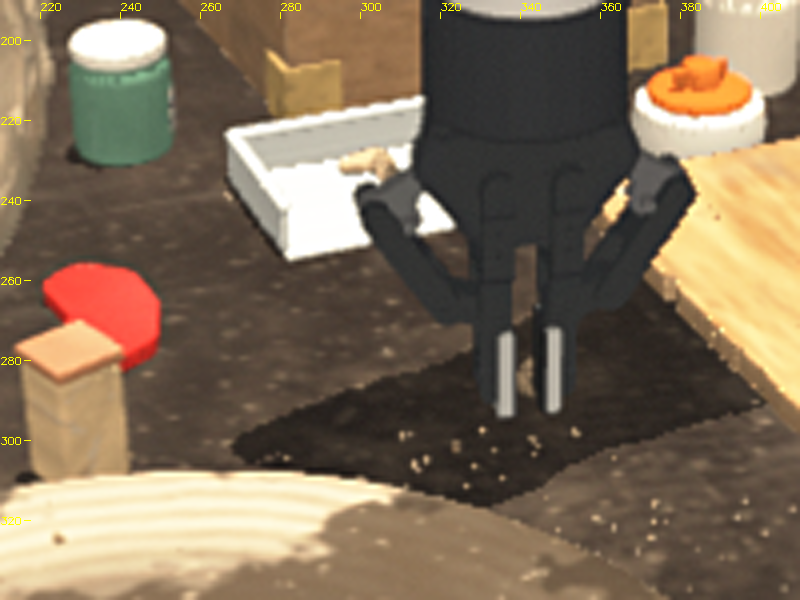

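Chunk now sits behind the blade, centred in the gap; continue.

drive_tool --commands '[{"slide": [0.5, -13, 0], "delta_rot": [0, 0, 0], "claw": 0.12}, {"slide": [0.5, -26, 0], "delta_rot": [0, 0, 0], "claw": 0.12}, {"slide": [0.5, -39, 0], "delta_rot": [0, 0, 0], "claw": 0.12}, {"slide": [0.5, -52, 0], "delta_rot": [0, 0, 0], "claw": 0.12}, {"slide": [0.5, -65, 0], "delta_rot": [0, 0, 0], "claw": 0.12}]'

```text
clock: 11.1
tcp_pos: [492.6, 292.6, 3.3]
tcp_rot: [-0.035, 1.569, 0.035]
contact_force: [0.8, 0.3, 1.5]
width: 0.121
```

Run:
```python
from h import *
p,d=arm.capture("side"); crop("side",p,210,190,200,150,4,"s10.png")
rel([(-53,-19,3,-11,-1),(-31,-23,6,-11,-1),(-15,-26,6,-11,-1)])
```

```text
now 11.15 [492.5 291.1   3.1] [-136.1   -0.8] F [ 0.3 -0.3  1.8] w 0.12 q [ 0.39  0.48 -0.31  0.78 -0.    1.92]
(-53, -19, 3, -11, -1) world [494. 206.   3.] slide [  0.3 -85.   -2. ] rot [-0.     0.001  0.002]
(-31, -23, 6, -11, -1) world [495. 184.   6.] slide [  -2.7 -107.4   -1.7] rot [-0.     0.001  0.002]
(-15, -26, 6, -11, -1) world [496. 168.   6.] slide [  -2.7 -123.7   -1.6] rot [-0.     0.001  0.002]
```

View pics/s10.png

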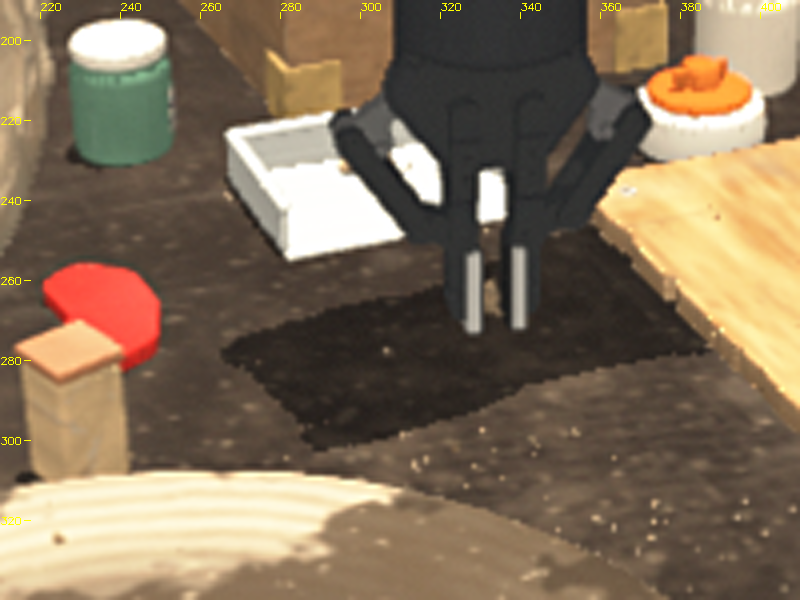

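drive_tool --commands '[{"slide": [0.2, -14, 0], "delta_rot": [0, 0, 0], "claw": 0.12}, {"slide": [0.2, -28, 0], "delta_rot": [0, 0, 0], "claw": 0.12}, {"slide": [0.2, -42, -1], "delta_rot": [0, 0, 0], "claw": 0.12}, {"slide": [0.2, -56, -1], "delta_rot": [0, 0, 0], "claw": 0.12}, {"slide": [0.2, -70, -1], "delta_rot": [0, 0, 0], "claw": 0.12}]'

```text
clock: 11.78
tcp_pos: [494.5, 220.1, 3.0]
tcp_rot: [-0.035, 1.569, 0.033]
contact_force: [0.4, 1.4, 2.6]
width: 0.12
```

Run:
```python
from h import *
p,d=arm.capture("side"); crop("side",p,210,190,200,150,4,"s11.png")
rel([(-53,-19,3,-11,-1),(-31,-23,6,-11,-1),(-10,-27,6.3,-11,-1)])
```

```text
now 11.825 [494.4 218.7   2.9] [-65.1 -15.9] F [-0.  -0.3  1.7] w 0.12 q [ 0.27  0.43 -0.39  0.75 -0.    1.8 ]
(-53, -19, 3, -11, -1) world [494. 206.   3.] slide [ -0.  -12.5  -0.8] rot [-0.002  0.001  0.003]
(-31, -23, 6, -11, -1) world [495. 184.   6.] slide [ -3.  -34.9  -0.4] rot [-0.002  0.001  0.003]
(-10, -27, 6.3, -11, -1) world [496. 162.   6.] slide [ -3.2 -56.3  -0.3] rot [-0.002  0.001  0.003]
```

View pics/s11.png

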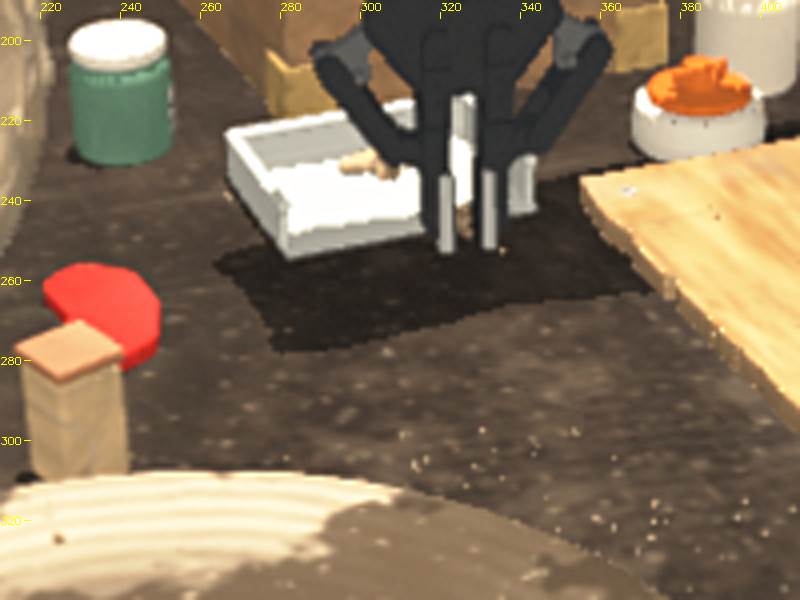

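drive_tool --commands '[{"slide": [0, -12, 0], "delta_rot": [0, 0, 0], "claw": 0.12}, {"slide": [-1.7, -24, 0], "delta_rot": [0, 0, 0], "claw": 0.12}, {"slide": [-3.2, -36, 0], "delta_rot": [0, 0, 0], "claw": 0.12}, {"slide": [-3.4, -48, 0], "delta_rot": [0, 0, 0], "claw": 0.12}, {"slide": [-3.4, -58, 0], "delta_rot": [0, 0, 0], "claw": 0.12}]'

```text
clock: 12.45
tcp_pos: [496.8, 159.8, 6.5]
tcp_rot: [-0.035, 1.57, 0.03]
contact_force: [0.1, -0.0, 0.5]
width: 0.124
```

drive_tool --commands '[{"slide": [0, 0, 0], "delta_rot": [0, 0, 0], "claw": 0.12}, {"slide": [-1, 15, 0], "delta_rot": [0, 0, 0], "claw": 0.12}, {"slide": [-50, 25, 0], "delta_rot": [0, 0, 0], "claw": 0.12}, {"slide": [-60, 85, 0], "delta_rot": [0, 0, 0], "claw": 0.12}, {"slide": [-120, 100, -20], "delta_rot": [0, 0, 0], "claw": 0.12}]'

```text
clock: 13.08
tcp_pos: [471.3, 261.7, 121.3]
tcp_rot: [-0.038, 1.576, 0.032]
contact_force: [0.1, -0.9, 0.2]
width: 0.122
```

Run:
```python
from h import *
p,d=arm.capture("side"); crop("side",p,210,190,200,150,4,"s12.png")
p,d=arm.capture("top"); cv2.imwrite("pics/t12.png",p[:,:,::-1])
rel([])
```

```text
now 13.175 [474.5 263.2 129.2] [-113.1  -24.9] F [ 0.5  1.1 -0.6] w 0.119 q [ 0.36  0.3  -0.23  1.03 -0.    1.88]
```

View pics/s12.png

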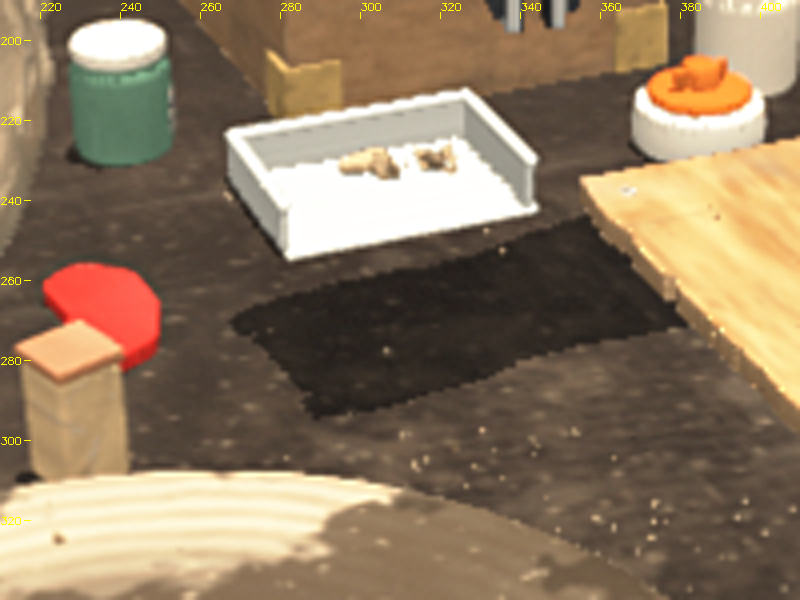

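View pics/t12.png

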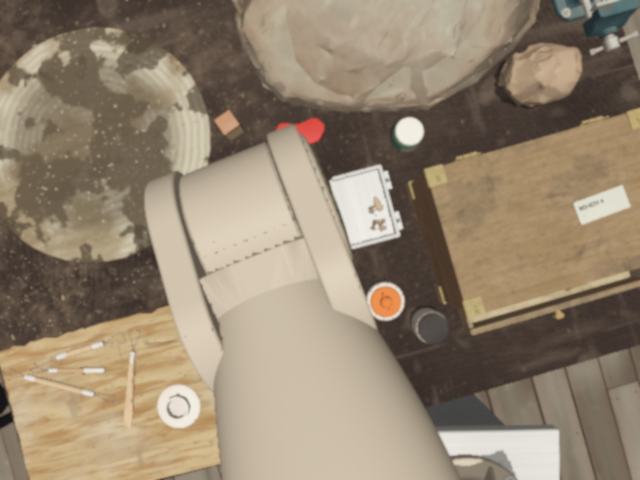

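Run:
```python
from h import *
p=cv2.imread("pics/t12.png")[:,:,::-1]; crop("top",p,320,155,90,100,6,"c12.png")
for uv in [(376,202),(372,209),(378,224)]: print(uv,pf(onz("top",*uv,7)).round(0))
for uv in [(298,230),(304,232),(317,230)]: print(uv,pf(onz("side",*uv,7)).round(0))
```

```text
(376, 202) [22.  4.]
(372, 209) [12. -6.]
(378, 224) [ 16. -32.]
(298, 230) [16.  7.]
(304, 232) [ 4. -0.]
(317, 230) [  3. -25.]
```

View pics/c12.png

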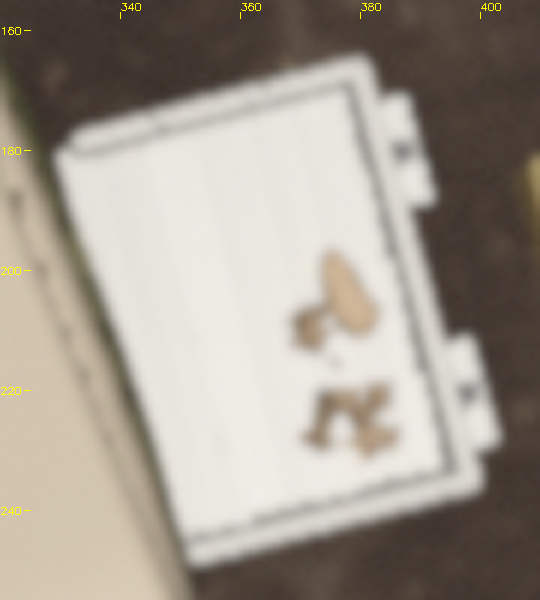

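Run:
```python
from rig import arm
s=arm.read_state();print(s['clock'],abs(s['dq']).max(),s['contact_force'].round(1))
print(arm.job_done())
```

```text
13.175 0.09822354527629643 [ 0.5  1.1 -0.6]
the job is handed in; nothing more can be done
None
```

I swept the plug, the flake and the chunk one at a time along the table and up the ramp with nearly shut fingertips. I then backed off to 129 mm above the table and handed in the job at 13.2 s.

**Scraps:** the last pictures show all three on the pan's flat floor. Positions in the pan frame (mm):

| Scrap | Top camera (x, y) | Side camera (x, y) |
|---|---|---|
| Plug | (22, 4) | (16, 7) |
| Flake | (12, −6) | (4, 0) |
| Chunk | (16, −32) | (3, −25) |

The two cameras disagree by up to about 13 mm. By either one, each scrap is at least 23 mm past the start of the floor.

**Bystanders:** the stamp, jar and timer look unmoved in both views, and the kidney looks unmoved in the side view. In the last top view the arm hid part of the kidney and all of the wood rib. The rib was outside the area I enlarged from the side view, so I did not recheck it, but no sweep went near it.

**Forces:** contact force readings stayed below about 3 N. The arm was still settling slightly at hand-in (fastest joint 0.1 rad/s), clear of everything.

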